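# Hold the kiln's spy-hole shutter open at the index with the draw rod

## Robot

A 6-joint arm with a two-finger parallel gripper is mounted at the origin on the work surface; the furniture and walls round the work are solid. World frame = base frame: x ahead of the robot, y to its left, z up, the work surface at z = 0. Lengths are in m, angles in degrees, forces in N, time in s.
With the tool pointing down it reaches from about 0.275 to 0.975 m from the base axis. Payload 8.4 kg.
Tool frame: the origin (TCP) lies on the centre line of the jaws, within the pads' length; the fingertips stand 14 mm ahead of it and the grasp point (between the pads) lies 5 mm behind it (ctrl.tip_extent is the distance from the TCP to the fingertips, in m); x points along the fingers, y is the direction in which the jaws open and shut, and the axes are right-handed (so a half turn about x gives the same grasp; the last joint's range is limited). The gripper opens to 92 mm and grips with 3 to 60 N. Pads are 20 mm wide; open, the fingers measure 128 mm over their backs; the gripper's body (75 mm by 189 mm) begins 69 mm behind the grasp point.
Start: joints at [-68.549, 20.225, 93.587, -0, 66.188, -0.138], TCP at [0.23, -0.581, 0.229] pointing down, gripper open.
Joint ranges: [-150.9, 150.9], [-52.94, 120.26], [3.33, 152.33], [-74.26, 254.26], [0, 154.13], [-172.89, 172.89]. Speed limits (degrees/s): [127.2, 127.2, 159.86, 180, 180, 180].

## Interface

Orientations are given as [roll, pitch, yaw] about the fixed x, y, z axes, in that order (R = Rz(yaw) Ry(pitch) Rx(roll)).
In Python, from cell import sense, camera, order, ctrl gives the robot as it stands.
- The arm moves only by the tool move_arm, never from a script. Its arguments are lists of equal length, an entry for each row: "fingers": the gripper's target within -1 to 1 (fully open at 1, half-way at 0, shut at -1); "slide": the shift along the tool's x, y, z each as a share of 0.02 m, from -1 to 1, a list of three; "roll": the turn about the tool's x as a share of 0.12 rad, from -1 to 1. In form: {"fingers": [fingers, ...], "slide": [[x, y, z], ...], "roll": [roll, ...]}. A call has 1 to 10 rows; each row shifts and turns the commanded pose from where the row before left it, along the tool's axes as they then stand; what a row does not reach is not made up. A row lasts 1/12 s, in which the tool goes at most 41.7 mm and 7.16 degrees, less where a joint would pass 70% of its speed; a pose out of reach is approached as far as the arm can. A call with a number of a shift or a turn outside -1 to 1 is refused whole. A call with a gripper value outside its range is refused whole. The fingers move at their own pace and stop on an object; "force" is the grip in N (left out, the last holds). Time passes only in rows, so rows that do not move let the fingers close. It gives the time, the measured TCP pose, the force and the opening at its end, in the units of the state.
- sense(): the state, without advancing time (a new reading comes with each control period).
- camera(name): name is "side" or "top"; returns a dict with "pixels" (480x640x3 uint8, red, green, blue), "z_map" (480x640 float32, m along the optical axis (not along the pixel's ray), 0 where there is no reading), "mtx" (3x3 intrinsics, pixels), "eye" and "orientation" of the camera in the world. Camera axes: x right, y up, looking along -z (the intrinsics and any distortion apply to the point x, -y, -z); pixel columns grow to the right and rows downward; lengths in m; the calibration is good to about 2 mm. A picture is of the moment at which its call begins.
- order.finish_job(): hands the job in, once; it reports no verdict.
The state is a dict: "clock": time; "joint_positions": joint angles; "qd": joint speeds; "joint_torque": joint torques, N m; "tcp_pos": TCP position; "orientation": TCP orientation; "ft_force": force on the tool from outside, world axes, zero at the start; "wrist_torque": the same for the moment, N m; "gripper_width": opening from 0.0 (shut) to 1.0 (fully open).
Only numpy, scipy, OpenCV 4.12 (cv2) and the standard library are available. Lean on these libraries where they do the work, as an engineer would, in place of code of your own. Each camera call takes 0.05 s, during which the arm holds its last target. There are 200 camera calls.

## Task

Pull the wooden-handled draw rod up out of its stand, put its steel end down through the ring of the spring-loaded shutter on top of the small test kiln, and draw the shutter out until its red pointer stands level with the red line of the brass index, far enough to see the cones but not well past the line. Finish while holding the shutter there with the rod. The kiln, shutter and index are too hot for the gripper, so only the rod may touch the kiln; leave the index where it is set, and leave the glaze jars and the tile standing where they are.

Things in the scene. Friction and masses are not known exactly. Their poses are not given: they have to be found in the camera images.
- kiln: small square test kiln, 220 x 220 mm, light brick lid, sheet-metal casing, on a slab 250 x 250 x 10 mm; lid's top 150 mm above the table; fixed. Origin: under its middle, at table height; x points from the front (dial, louvres) to the back, z up. The shutter opens towards the kiln's -x, out over the front. Only the rod may touch the kiln, shutter or index
- shutter: dark steel plate sliding on the kiln's lid over the round spy hole; its 26 mm tongue ends in a steel ring before the kiln. Axes as the kiln's. Slides along the kiln's -x from closed (start) to a stop at 75 mm; a spring pulls it shut: about 2 N closed, 4.5 N at 50 mm, little friction. Origin: middle of the spy hole at lid height when closed; moves with the plate
- shutter_eye (a point): centre of the shutter's draw ring, 155 mm above the table. The ring lies level, opening 26 mm, of 8 mm round bar (42 mm over all). When closed it is 38 mm in front of the kiln's front face, with nothing under it down to the table; the tongue runs from the ring back to the kiln
- shutter_pointer (a point): end of the red pointer on the shutter's right side (kiln's -y), 166 mm above the table. Axes as the kiln's
- index_line (a point): end of the red line on the brass rider (10 x 25 x 18 mm) on the white scale bar right of the shutter, 166 mm above the table; set somewhere between 30 and 60 mm of shutter opening. Axes as the kiln's: pointer and line are level when their difference along the kiln's x is zero
- rod_stand: dark cast stand, round foot 96 mm across, upright tube 34 mm across with a 13 mm bore 74 mm deep; fixed. Origin: centre of the underside, on the table
- stand_mouth (a point): centre of the tube's upper rim, 90 mm above the table
- draw_rod: rod upright in the tube, about 0.12 kg: 9 mm steel, brass collar 26 mm across (70 to 82 mm from the origin) resting on the tube's rim, square wooden handle 22 x 22 mm from 82 to 142 mm, brass end at 147 mm. Origin: lower end of the steel, 20 mm above the table at the start; z along the rod to the handle; x, y square to the handle's flats. A lift of 75 mm clears the tube
- rod_tip (a point): lower end of the draw rod's steel, within 2 mm of its origin
- glaze_jar_blue: white glaze jar with blue lid, 49 mm across, 62 mm high, loose on the table near the kiln's left side. Origin: centre of its underside
- glaze_jar_red: white glaze jar with red lid, 49 mm across, 62 mm high, loose on the table near the rod stand. Origin: centre of its underside
- red_tile: terracotta test tile 75 x 45 x 8 mm, loose on the table in front of the kiln on the right. Origin: centre of its underside
There are look-alikes about, which are no part of the job. Leave any purple look-alike of the draw_rod alone.

How it is judged (in metres and radians):
On the way, in this order (a step that is already met when the one before it is completed fails the run):
1. the draw rod is pulled clear up out of its stand, held by the gripper (height (world z) of rod_tip above 0.092 m and contact force between the fingers and draw_rod above 1 N and contact force between draw_rod and rod_stand below 0.2 N), for 0.1 s.
2. the rod stands in the ring, its tip below it (horizontal distance between rod_tip and shutter_eye below 0.016 m and z of rod_tip in the frame of shutter_eye below -0.006 m), for 0.1 s.
3. the rod draws the shutter out by more than 20 mm (x of shutter in the frame of kiln below -0.02 m and contact force between draw_rod and shutter above 1 N), for 0.1 s.
At the end, for the whole second after the job is handed in: Gripper still holding the draw rod, rod through the ring carrying the spring's pull, shutter at rest with its pointer within 4 mm of the index line; gripper not touching the kiln; index unmoved (3 mm), jars upright and tile in place (20 mm) (x of shutter_pointer in the frame of index_line between -0.004 and 0.004 m and linear speed of shutter below 0.01 m/s and contact force between draw_rod and shutter above 1.5 N and z of rod_tip in the frame of shutter_eye below -0.004 m and contact force between the fingers and draw_rod above 2 N and contact force between each of the arm, the fingers and kiln below 0.5 N and distance of index_line from where it was at the start of the episode below 0.003 m and distance of each of glaze_jar_blue, glaze_jar_red, red_tile from where it was at the start of the episode below 0.02 m and angle between each of glaze_jar_blue, glaze_jar_red's own z axis and vertical below 0.2 rad); the arm keeps its last pose, push and grip.
It fails at once if the gripper or arm touches the kiln, shutter or index (contact force between any of the fingers, the arm and kiln above 1 N).
It fails at once if the shutter is drawn more than 12 mm past the index line (x of shutter_pointer in the frame of index_line below -0.012 m).
It fails at once if the index is shifted (distance of index_line from where it was at the start of the episode above 0.004 m).
It fails at once if a jar or the tile is knocked away or over (distance of any of glaze_jar_blue, glaze_jar_red, red_tile from where it was at the start of the episode above 0.03 m or angle between any of glaze_jar_blue, glaze_jar_red's own z axis and vertical above 0.4 rad).
It also fails if it takes over 45 s, if anything falls off the work surface, if the arm or the gripper's body presses on something with over 40 N, if the wrist force passes 120 N, or if a joint passes its speed limit or range.

## Working session

There is one attempt and no reset: what is moved stays moved. The work goes in short steps, Python scripts to look and compute and a tool call to move; the robot and the scene stay as the last step left them, time stands still between calls to the robot, and variables do not carry over. Pictures are saved under pics/ and viewed, about 8 in all and at most 12, crops included, and the job is handed in when it is done.

Besides the shell and the picture viewer there is one more tool, called as name(argument=value, ...) on one line, values as JSON. move_arm: Moves the arm, as the interface text tells. Its arguments: {"type":"object","properties":{"fingers":{"type":"array","items":{"type":"number"}},"slide":{"type":"array","items":{"type":"array","items":{"type":"number"}}},"roll":{"type":"array","items":{"type":"number"}},"force":{"type":"number"}},"required":["fingers","slide","roll"]}

```bash
mkdir -p pics; cat > h.py <<'E'
import numpy as np, cv2
from cell import sense, camera, order, ctrl
def snap(name,tag):
    c=camera(name); np.savez(f'pics/{tag}.npz',**{k:np.array(v) for k,v in c.items()})
    cv2.imwrite(f'pics/{tag}.png',c['pixels'][:,:,::-1]); return c
def load(tag): return dict(np.load(f'pics/{tag}.npz',allow_pickle=True))
def rot(o):
    o=np.array(o,float)
    if o.shape==(3,3): return o
    from scipy.spatial.transform import Rotation as R
    return R.from_euler('xyz',o,degrees=True).as_matrix() if o.size==3 else R.from_quat(o).as_matrix()
def ray(c,u,v):
    K=c['mtx']; d=np.array([(u-K[0,2])/K[0,0],-(v-K[1,2])/K[1,1],-1]); return rot(c['orientation'])@d
def atz(c,u,v,z):
    d=ray(c,u,v); e=np.array(c['eye']); return e+d*(z-e[2])/d[2]
def dep(c,u,v): return np.array(c['eye'])+ray(c,u,v)*c['z_map'][int(v),int(u)]
def proj(c,p):
    q=rot(c['orientation']).T@(np.array(p)-c['eye']); K=c['mtx']
    return K[0,0]*q[0]/-q[2]+K[0,2], K[1,1]*-q[1]/-q[2]+K[1,2]
def crop(tag,x0,y0,x1,y1,s,out):
    im=cv2.imread(f'pics/{tag}.png')[y0:y1,x0:x1]; cv2.imwrite(f'pics/{out}.png',cv2.resize(im,None,fx=s,fy=s,interpolation=cv2.INTER_CUBIC))
E
python3 - <<'E'
from h import *
a=snap('top','t0');b=snap('side','s0')
for c in(a,b): print({k:c[k] for k in c if k not in('pixels','z_map')})
print(sense(), ctrl.tip_extent)
E
```

```text
{'mtx': array([[486.33168289,   0.        , 321.70828228],
       [  0.        , 486.33168289, 247.16444244],
       [  0.        ,   0.        ,   1.        ]]), 'eye': array([0.42885971, 0.08879073, 1.16178728]), 'orientation': array([  8.84061559,   0.20701505, -88.92404223])}
{'mtx': array([[462.23484851,   0.        , 313.58153826],
       [  0.        , 462.23484851, 238.33248325],
       [  0.        ,   0.        ,   1.        ]]), 'eye': array([0.63581891, 0.82306721, 0.5473784 ]), 'orientation': array([ 60.86335166,   1.22415441, 174.60097883])}
{'clock': 0.1, 'joint_positions': array([-6.85496482e+01,  2.02578248e+01,  9.36249975e+01, -1.17598981e-03,
        6.61880517e+01, -1.34988829e-01]), 'qd': array([-0.01669952, -0.01039843, -0.0625263 , -0.01095725, -0.00664161,
       -0.04295781]), 'joint_torque': array([-2.08392448e-03, -5.94906807e+01, -3.34931123e+01,  6.98520849e-02,
        1.83551438e-02, -2.02465407e-05]), 'tcp_pos': array([ 0.22979051, -0.5807588 ,  0.22794495]), 'orientation': array([-89.2657675 ,  89.92911781, 112.32004856]), 'ft_force': array([-0.17363587,  0.23893976, -0.64276943]), 'wrist_torque': array([ 0.01932928, -0.0105735 ,  0.02316777]), 'gripper_width': 0.9970824878914873} 0.014
```

View pics/t0.png

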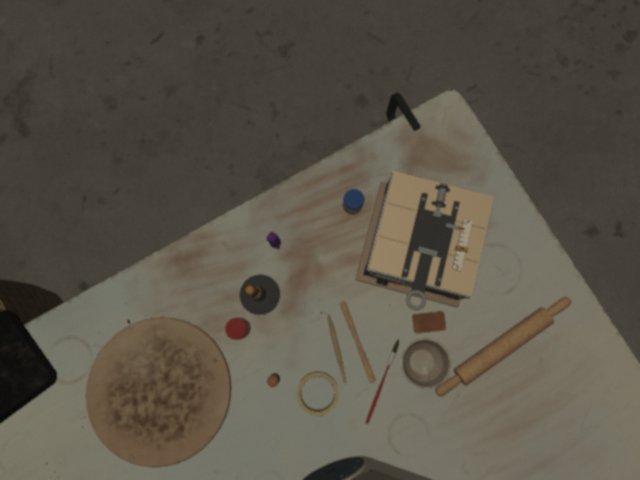

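View pics/s0.png

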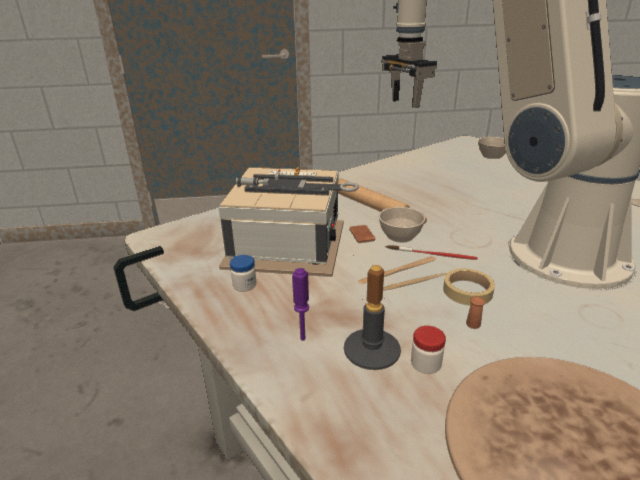

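The top view shows the stand at about (260,293), with the rod in it, and the red jar at (237,329). The kiln is at about (430,235), the ring at (416,300) and the tile at (429,322). In the side view the rod runs from (375,270) to (374,310), and the purple look-alike is at (302,300). Next I'll enlarge both.

```bash
python3 - <<'E'
from h import *
crop('t0',355,165,500,315,5,'c1')
a=cv2.imread('pics/t0.png')[265:345,215:295]; b=cv2.imread('pics/s0.png')[255:375,335:455]
cv2.imwrite('pics/c2.png',np.hstack([cv2.resize(a,(400,400),interpolation=2),cv2.resize(b,(400,400),interpolation=2)]))
E
```

```text
(no output)
```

View pics/c1.png

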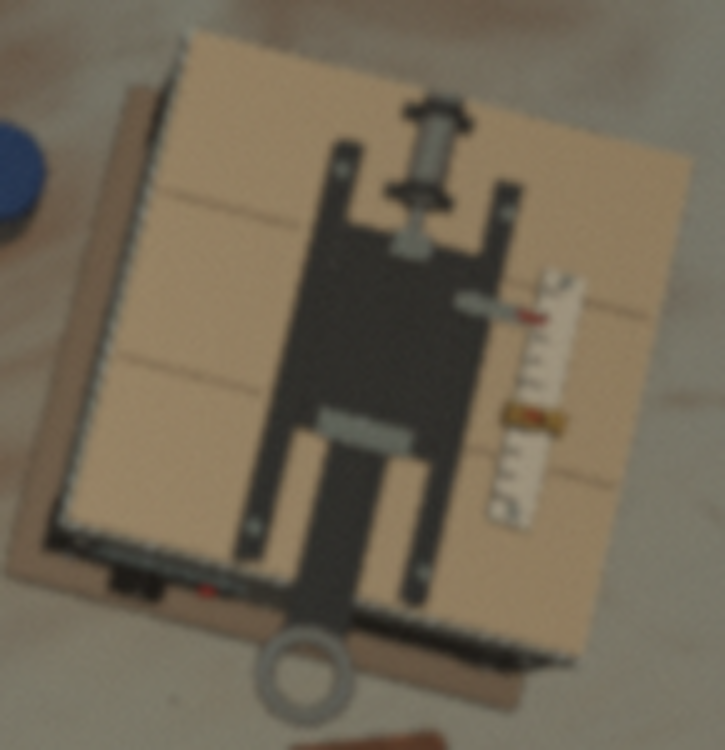

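View pics/c2.png

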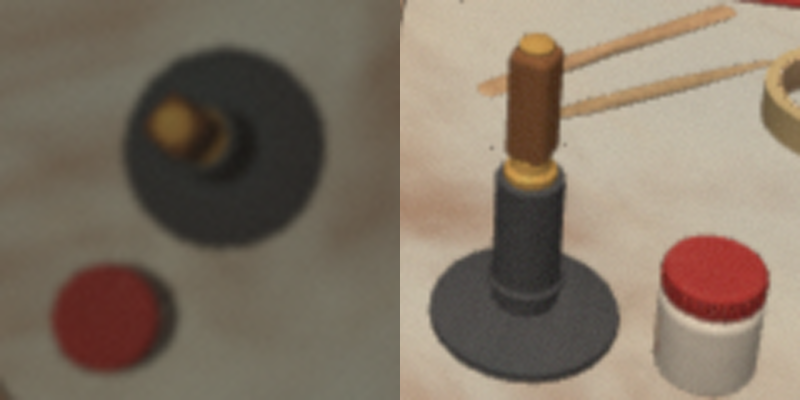

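Readings in full top-view pixels:
- **Ring centre:** (415.8,300).
- **Pointer end:** (464.4,228.5).
- **Index red line:** about (461,248).
- **Stand foot centre:** (260,294.4).
- **Handle's brass end:** (249.6,289.4).

The lid corners are also clear. In the side crop, the handle shows mostly one face.

```bash
python3 - <<'E'
from h import *
a=load('t0');b=load('s0')
P=lambda x,y:(355+x/5-.4,165+y/5-.4)
C=[atz(a,*P(*p),.15) for p in [(190,30),(692,158),(575,662),(62,525)]]
for i in range(4):
    d=C[(i+1)%4]-C[i]; print('edge',np.linalg.norm(d),np.degrees(np.arctan2(d[1],d[0])), C[i].round(4))
ctr=np.mean(C,0); print('kiln',ctr)
eye=atz(a,*P(304,675),.155); print('eye',eye)
for n,p in [('ptr',(546,318)),('lineL',(515,412)),('lineR',(545,417)),('rider',(533,417)),('riderL',(503,410)),('riderR',(565,423))]:
    print(n,atz(a,*P(*p),.166))
print('foot',atz(a,215+225/5-.4,265+147/5-.4,.008),'end',atz(a,215+173/5-.4,265+122/5-.4,.167))
f=lambda x,y:(335+(x-400)*.3-.35,255+y*.3-.35)
print('side end',atz(b,*f(536,42),.167))
print('side footc',atz(b,*f(525,312),.008))
# width of handle by colour per row in side view
h=cv2.cvtColor(cv2.imread('pics/s0.png'),cv2.COLOR_BGR2HSV)
for v in range(274,302,4):
    r=b['pixels'][v,364:388].astype(int); print(v,[tuple(x) for x in r[:]][3:21:1], (b['z_map'][v,367:384]).round(3))
E
```

```text
edge 0.2207158704243418 -103.894819152933 [ 0.756  -0.0544  0.15  ]
edge 0.2228494810302101 165.4609710024279 [ 0.703  -0.2686  0.15  ]
edge 0.21908063982299458 75.97394592787056 [ 0.4873 -0.2127  0.15  ]
edge 0.22233529662898785 -14.118958971515521 [ 5.404e-01 -1.000e-04  1.500e-01]
kiln [ 0.62169994 -0.13394361  0.15      ]
eye [ 0.47962048 -0.09957253  0.155     ]
ptr [ 0.62899811 -0.19982412  0.166     ]
lineL [ 0.58911376 -0.18597177  0.166     ]
lineR [ 0.58724402 -0.19832312  0.166     ]
rider [ 0.58715361 -0.19336251  0.166     ]
riderL [ 0.58986204 -0.18102871  0.166     ]
riderR [ 0.58488158 -0.20652193  0.166     ]
foot [0.49337161 0.24118574 0.008     ] end [0.49427063 0.2418385  0.167     ]
side end [0.49532923 0.24456911 0.167     ]
side footc [0.49451646 0.24759825 0.008     ]
274 [(np.int64(144), np.int64(126), np.int64(107)), (np.int64(101), np.int64(74), np.int64(54)), (np.int64(99), np.int64(65), np.int64(41)), (np.int64(105), np.int64(68), np.int64(41)), (np.int64(109), np.int64(71), np.int64(43)), (np.int64(113), np.int64(73), np.int64(44)), (np.int64(117), np.in
[... 5380 characters left out ...]
np.int64(39)), (np.int64(98), np.int64(62), np.int64(39)), (np.int64(96), np.int64(63), np.int64(41)), (np.int64(96), np.int64(65), np.int64(38)), (np.int64(98), np.int64(64), np.int64(41)), (np.int64(94), np.int64(59), np.int64(34)), (np.int64(91), np.int64(57), np.int64(35)), (np.int64(85), np.int64(54), np.int64(33)), (np.int64(74), np.int64(51), np.int64(31)), (np.int64(73), np.int64(45), np.int64(29)), (np.int64(83), np.int64(61), np.int64(44)), (np.int64(135), np.int64(119), np.int64(100)), (np.int64(181), np.int64(169), np.int64(149)), (np.int64(158), np.int64(145), np.int64(129))] [0.725 0.722 0.    0.721 0.72  0.716 0.719 0.717 0.718 0.719 0.    0.715
 0.717 0.722 0.725 0.73  0.909]
```

```bash
cat >> h.py <<'E'
from scipy.optimize import least_squares
def tool():
    s=sense(); M=rot(s['orientation']); return s,np.array(s['tcp_pos']),M
E
python3 - <<'E'
from h import *
b=load('s0');a=load('t0')
pts=[]
for v in range(277,301):
    for u in range(365,387):
        r,g,bl=b['pixels'][v,u].astype(int)
        z=b['z_map'][v,u]
        if 0.66<z<0.74 and r-bl>35 and r<125:
            p=dep(b,u,v)
            if .108<p[2]<.16: pts.append(p)
pts=np.array(pts);print(len(pts),pts.mean(0))
best=[]
for th in range(0,90,5):
    def f(q):
        c,s=np.cos(q[2]),np.sin(q[2]); d=pts[:,:2]-q[:2]
        return np.maximum(abs(c*d[:,0]+s*d[:,1]),abs(-s*d[:,0]+c*d[:,1]))-.011
    r=least_squares(f,[.494,.243,np.radians(th)],loss='soft_l1',f_scale=.002); best.append((r.cost,*r.x[:2].round(4),np.degrees(r.x[2])%90))
best.sort(); print(best[:6]); print(best[-3:])
s,p,M=tool(); print(p,M.round(3))
print('jar',atz(a,215+105/5,265+318/5,.062),'purple',atz(a,273,239,.15),atz(b,303,340,0),dep(b,301,275))
E
```

```text
365 [0.4964161  0.25003088 0.13238679]
[(np.float64(0.00012619575328043218), np.float64(0.4941), np.float64(0.2405), np.float64(52.262277222636456)), (np.float64(0.00012619575328043237), np.float64(0.4941), np.float64(0.2405), np.float64(52.26227724223277)), (np.float64(0.00012619575328043242), np.float64(0.4941), np.float64(0.2405), np.float64(52.26227724477659)), (np.float64(0.0001261957532804328), np.float64(0.4941), np.float64(0.2405), np.float64(52.26227728050856)), (np.float64(0.00012619575328043286), np.float64(0.4941), np.float64(0.2405), np.float64(52.26227728705314)), (np.float64(0.00012619575328043288), np.float64(0.4941), np.float64(0.2405), np.float64(52.26227729124096))]
[(np.float64(0.0001262144539651229), np.float64(0.4941), np.float64(0.2405), np.float64(52.124262366526494)), (np.float64(0.0001262144539651239), np.float64(0.4941), np.float64(0.2405), np.float64(52.12426236062975)), (np.float64(0.00012621445396529085), np.float64(0.4941), np.float64(0.2405), np.float64(52.12426136816352))]
[ 0.22979051 -0.5807588   0.22794495] [[-0.     0.368 -0.93 ]
 [ 0.001 -0.93  -0.368]
 [-1.    -0.001  0.   ]]
jar [0.41241634 0.28378424 0.062     ] purple [0.60170364 0.19857239 0.15      ] [0.60767284 0.20458236 0.        ] [0.60669878 0.20963833 0.13920985]
```

move_arm(fingers=[1,1,1,1,1,1,1,1,1,1], slide=[[-0.7,0,0],[-0.7,0,0],[-0.7,0,0],[-0.7,0,0],[-0.7,0,0],[0,-0.35,-0.95],[0,-0.35,-0.95],[0,-0.35,-0.95],[0,-0.35,-0.95],[0,-0.35,-0.95]], roll=[-0.88,-0.88,-0.88,-0.88,-0.88,0,0,0,0,0])

```text
clock: 0.93
tcp_pos: [0.2612, -0.4837, 0.2982]
orientation: [-117.5, 90.0, 114.3]
ft_force: [-0.1, 0.0, 0.1]
gripper_width: 1.0
```

move_arm(fingers=[1,1,1,1,1,1,1,1,1,1], slide=[[0,-0.35,-0.95],[0,-0.35,-0.95],[0,-0.35,-0.95],[0,-0.35,-0.95],[0,-0.35,-0.95],[0,-0.35,-0.95],[0,-0.35,-0.95],[0,-0.35,-0.95],[0,-0.35,-0.95],[0,-0.35,-0.95]], roll=[0,0,0,0,0,0,0,0,0,0])

```text
clock: 1.77
tcp_pos: [0.3235, -0.2911, 0.2984]
orientation: [-96.2, 90.0, 135.7]
ft_force: [0.9, 0.3, -0.6]
gripper_width: 1.001
```

move_arm(fingers=[1,1,1,1,1,1,1,1,1,1], slide=[[0,-0.35,-0.95],[0,-0.35,-0.95],[0,-0.35,-0.95],[0,-0.35,-0.95],[0,-0.35,-0.95],[0,-0.35,-0.95],[0,-0.35,-0.95],[0,-0.35,-0.95],[0,-0.35,-0.95],[0,-0.35,-0.95]], roll=[0,0,0,0,0,0,0,0,0,0])

```text
clock: 2.6
tcp_pos: [0.3858, -0.0985, 0.2984]
orientation: [-69.8, 90.0, 162.0]
ft_force: [0.7, 0.8, -0.5]
gripper_width: 1.004
```

move_arm(fingers=[1,1,1,1,1,1,1,1,1,1], slide=[[0,-0.35,-0.95],[0,-0.35,-0.95],[0,-0.35,-0.95],[0,-0.35,-0.95],[0,-0.35,-0.95],[0,-0.35,-0.95],[0,-0.35,-0.95],[0,-0.35,-0.95],[0,-0.35,-0.95],[0,-0.35,-0.95]], roll=[0,0,0,0,0,0,0,0,0,0])

```text
clock: 3.43
tcp_pos: [0.4481, 0.0941, 0.2984]
orientation: [-33.8, 90.0, -161.9]
ft_force: [0.4, 0.3, 0.7]
gripper_width: 0.999
```

move_arm(fingers=[1,1,1,1,1,1,1,1,1,1], slide=[[0,-0.34,-0.9],[0,-0.34,-0.9],[0,-0.34,-0.9],[0,-0.34,-0.9],[0,-0.34,-0.9],[0,-0.34,-0.9],[0,-0.34,-0.9],[0,-0.34,-0.9],[0,0,0],[0,0,0]], roll=[0,0,0,0,0,0,0,0,0,0])

```text
clock: 4.27
tcp_pos: [0.4941, 0.2402, 0.298]
orientation: [-17.4, 89.9, -145.5]
ft_force: [-0.3, 0.3, 0.2]
gripper_width: 0.998
```

```bash
python3 - <<'E'
from h import *
s,p,M=tool(); print(p,M.round(3),s['joint_positions'].round(1))
d=np.array([.4941,.2410,p[2]])-p; print('need units',(M.T@d/.02).round(3),'yaw y',np.degrees(np.arctan2(M[1,1],M[0,1])))
snap('side','s1'); crop('s1',290,150,450,310,4,'s1c')
E
```

```text
[0.49405336 0.24019674 0.29799684] [[-0.001  0.787 -0.617]
 [-0.001 -0.617 -0.787]
 [-1.    -0.     0.001]] [25.8 10.  98.2 -0.  71.9 63.9]
need units [-0.    -0.023 -0.033] yaw y -38.073739287440645
```

View pics/s1c.png

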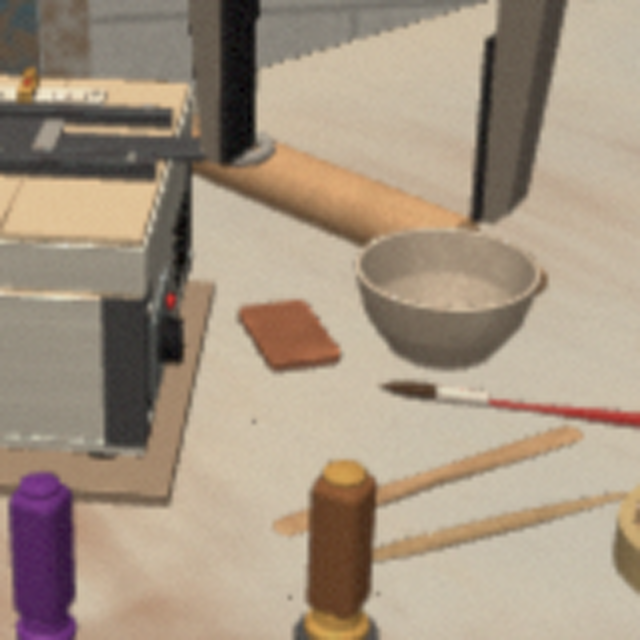

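The fingers straddle the handle at (343,540 in the crop), and the purple rod at (42,550) is clear. Now I'll go down and grip.

move_arm(fingers=[1,1,1,1,1,1,1,1,1,1], slide=[[1,0,0],[1,0,0],[1,0,0],[1,0,0],[1,0,0],[1,0,0],[1,0,0],[0.7,0,0],[0.5,0,0],[0.3,0,0]], roll=[0,0,0,0,0,0,0,0,0,0])

```text
clock: 5.15
tcp_pos: [0.4937, 0.2388, 0.1276]
orientation: [-21.1, 89.9, -149.3]
ft_force: [-0.8, 0.2, -0.0]
gripper_width: 0.998
```

move_arm(fingers=[-1,-1,-1,-1,-1,-1,-1,-1,-1,-1], slide=[[0,0,0],[0,0,0],[0,0,0],[0,0,0],[0,0,0],[0,0,0],[0,0,0],[0,0,0],[0,0,0],[0,0,0]], roll=[0,0,0,0,0,0,0,0,0,0], force=40)

```text
clock: 5.98
tcp_pos: [0.4944, 0.24, 0.1286]
orientation: [-64.2, 90.0, 167.7]
ft_force: [-0.2, -0.2, -0.5]
gripper_width: 0.297
```

move_arm(fingers=[-1,-1,-1,-1,-1], slide=[[0,0,0],[0,0,0],[0,0,0],[0,0,0],[0,0,0]], roll=[0,0,0,0,0], force=50)

```text
clock: 6.4
tcp_pos: [0.4943, 0.24, 0.1285]
orientation: [-63.2, 90.0, 168.7]
ft_force: [-1.4, 1.7, 0.4]
gripper_width: 0.237
```

Opening is 21.8 mm, which means it's flat on the handle. Lifting.

move_arm(fingers=[-1,-1,-1,-1,-1,-1,-1,-1,-1,-1], slide=[[-0.4,0,0],[-0.8,0,0],[-1,0,0],[-1,0,0],[-1,0,0],[-1,0,0],[-1,0,0],[-1,0,0],[-1,0,0],[-0.8,0,0]], roll=[0,0,0,0,0,0,0,0,0,0])

```text
clock: 7.23
tcp_pos: [0.4945, 0.2398, 0.3107]
orientation: [141.4, 89.9, 13.3]
ft_force: [-0.1, -0.7, -1.0]
gripper_width: 0.234
```

move_arm(fingers=[-1,-1,-1], slide=[[-0.5,0,0],[0,0,0],[0,0,0]], roll=[0,0,0])

```text
clock: 7.48
tcp_pos: [0.4944, 0.2398, 0.3186]
orientation: [137.6, 90.0, 9.4]
ft_force: [0.0, -0.2, -1.5]
gripper_width: 0.236
```

```bash
python3 - <<'E'
from h import *
s,p,M=tool(); print(p,M.round(3),s['joint_positions'].round(1),s['gripper_width'],s['ft_force'])
c=snap('side','s2'); print(proj(c,p),proj(c,p+[0,0,-.11]))
u,v=map(int,proj(c,p+[0,0,-.05])); print(u,v); crop('s2',u-60,v-80,u+60,v+80,4,'s2c')
E
```

```text
[0.49437453 0.23983131 0.31861806] [[ 0.001  0.786 -0.618]
 [ 0.    -0.618 -0.786]
 [-1.     0.    -0.   ]] [25.7  9.1 96.7 -0.  74.2 63.9] 0.23550031825831144 [ 0.04284001 -0.1829819  -1.5419597 ]
(np.float64(380.28545708729087), np.float64(171.46456527020086)) (np.float64(376.6453786266155), np.float64(241.7365729654641))
378 204
```

View pics/s2c.png

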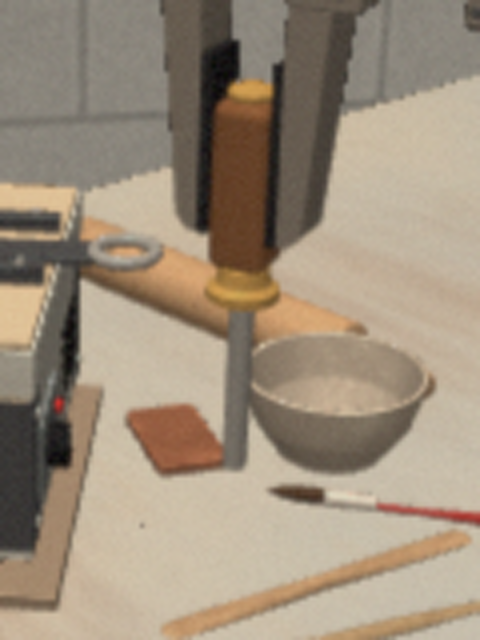

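The rod hangs straight, with its tip at (376,241) in the full side view, or z≈0.21. Now I'll turn the jaws to the kiln's axis and go over the ring.

move_arm(fingers=[-1,-1,-1,-1,-1,-1,-1,-1,-1,-1], slide=[[0,0,0],[0,0,0],[0,0,0],[0,0,0],[0,0,0],[0,0.19,0.6],[0,0.19,0.92],[0,0.19,0.92],[0,0.19,0.92],[0,0.19,0.92]], roll=[-0.69,-0.69,-0.69,-0.69,-0.69,0,0,0,0,0])

```text
clock: 8.37
tcp_pos: [0.4907, 0.1506, 0.3174]
orientation: [-47.9, 89.9, -152.5]
ft_force: [0.1, -0.1, -1.1]
gripper_width: 0.233
```

move_arm(fingers=[-1,-1,-1,-1,-1,-1,-1,-1,-1,-1], slide=[[0,0.19,0.92],[0,0.19,0.92],[0,0.19,0.92],[0,0.19,0.92],[0,0.19,0.92],[0,0.19,0.92],[0,0.19,0.92],[0,0.19,0.92],[0,0.19,0.92],[0,0.19,0.92]], roll=[0,0,0,0,0,0,0,0,0,0])

```text
clock: 9.2
tcp_pos: [0.4814, -0.0369, 0.3176]
orientation: [-68.7, 89.9, -173.3]
ft_force: [-0.3, 0.0, -1.2]
gripper_width: 0.234
```

move_arm(fingers=[-1,-1,-1,-1,-1,-1,-1], slide=[[0,0.19,0.92],[0,0.19,0.92],[0,0.19,0.6],[0,0,0.2],[0,0,0],[0,0,0],[0,0,0]], roll=[0,0,0,0,0,0,0])

```text
clock: 9.78
tcp_pos: [0.48, -0.0888, 0.3183]
orientation: [-110.4, 90.0, 145.1]
ft_force: [0.1, 0.7, -1.4]
gripper_width: 0.234
```

```bash
python3 - <<'E'
from h import *
s,p,M=tool(); print(p,M.round(3),s['joint_positions'].round(1),s['gripper_width'],s['ft_force'])
b=load('s0'); print('ring side est',atz(b,348.9,186.3,.155), 'top est proj',proj(b,[.4796,-.0996,.155]))
c=snap('side','s3'); snap('top','t3')
print(proj(c,p+[0,0,-.1085]),proj(c,[.4796,-.0996,.155]))
u,v=map(int,proj(c,[.49,-.1,.18])); print(u,v); crop('s3',u-60,v-60,u+60,v+40,6,'s3c')
E
```

```text
[ 0.47995407 -0.08881587  0.31829158] [[-0.001  0.968 -0.25 ]
 [ 0.    -0.25  -0.968]
 [-1.    -0.001 -0.   ]] [-10.7   3.2 103.5   0.   73.4   3.8] 0.23415250391583112 [ 0.07164849  0.74953249 -1.35356863]
ring side est [ 0.47978958 -0.10000237  0.155     ] top est proj (np.float64(349.0159739907212), np.float64(186.36630651859213))
(np.float64(350.09254813683634), np.float64(164.11100071658754)) (np.float64(349.0159739907212), np.float64(186.36630651859213))
344 175
```

View pics/s3c.png

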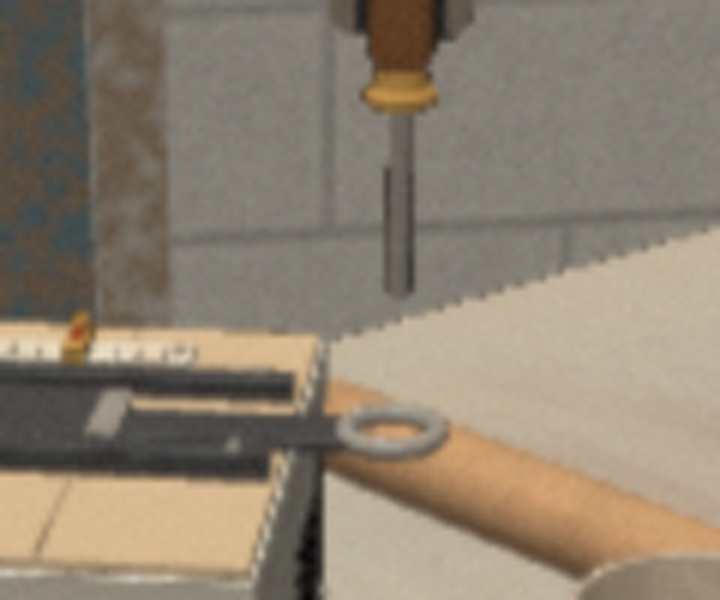

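The tip is at (350.5,163.7), as predicted. The ring measures (0.4797, -0.0998) from both cameras. I'll shift about 11 mm and lower the rod.

move_arm(fingers=[-1,-1,-1,-1,-1,-1,-1,-1,-1], slide=[[0,0.12,0.53],[0,0,0],[0,0,0],[0.8,0,0],[0.8,0,0],[0.6,0,0],[0.4,0,0],[0.4,0,0],[0,0,0]], roll=[0,0,0,0,0,0,0,0,0])

```text
clock: 10.63
tcp_pos: [0.4793, -0.1, 0.2573]
orientation: [-88.4, 89.9, 167.1]
ft_force: [1.4, 0.3, -1.8]
gripper_width: 0.234
```

move_arm(fingers=[-1,-1,-1,-1,-1,-1,-1,-1], slide=[[0.5,0,0],[0.5,0,0],[0.5,0,0],[0.5,0,0],[0.3,0,0],[0,0,0],[0,0,0],[0,0,0]], roll=[0,0,0,0,0,0,0,0], force=60)

```text
clock: 11.3
tcp_pos: [0.4802, -0.1002, 0.2128]
orientation: [97.9, 90.0, -6.5]
ft_force: [0.4, -0.4, -1.4]
gripper_width: 0.238
```

```bash
python3 - <<'E'
from h import *
s,p,M=tool(); print(p,s['gripper_width'],s['ft_force'],s['clock'])
c=snap('side','s4'); t=snap('top','t4')
im=cv2.imread('pics/s4.png')[140:230,280:400]; cv2.imwrite('pics/s4c.png',cv2.resize(im,None,fx=6,fy=6,interpolation=2))
E
```

```text
[ 0.48017741 -0.100238    0.21283952] 0.23841823283173247 [ 0.38186575 -0.39041708 -1.37042847] 11.3
```

View pics/s4c.png

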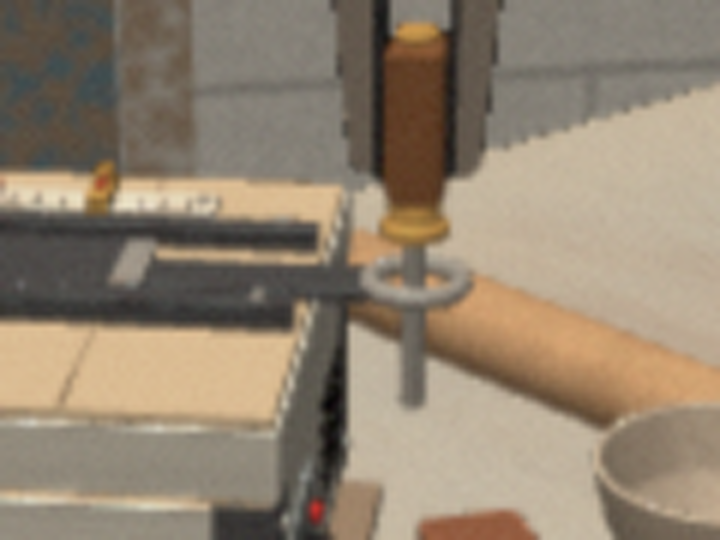

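The rod is through the ring, which is at (415,280) in the crop, and its tip is well below at (412,405). I'll draw part of the way, then measure.

move_arm(fingers=[-1,-1,-1,-1,-1,-1,-1,-1,-1,-1], slide=[[0,-0.2,0],[0,-0.2,0],[0,-0.2,0],[0,-0.2,0],[0,-0.2,0],[0,-0.2,0],[0,-0.2,0],[0,-0.2,0],[0,-0.2,0],[0,0,0]], roll=[0,0,0,0,0,0,0,0,0,0])

```text
clock: 12.23
tcp_pos: [0.4444, -0.0911, 0.2127]
orientation: [7.5, 90.0, -96.9]
ft_force: [2.7, -2.0, -1.9]
gripper_width: 0.237
```

```bash
python3 - <<'E'
from h import *
s,p,M=tool(); print(p,s['gripper_width'],s['ft_force'],s['clock'])
c=snap('side','s5'); t=snap('top','t5')
a=cv2.resize(cv2.imread('pics/t5.png')[205:285,420:500],(480,480),interpolation=2)
b=cv2.resize(cv2.imread('pics/s5.png')[155:215,255:315],(480,480),interpolation=2)
cv2.imwrite('pics/c5.png',cv2.resize(np.hstack([a,b]),None,fx=.83,fy=.83))
E
```

```text
[ 0.44442126 -0.09110371  0.21269696] 0.23733904348823445 [ 2.66182959 -1.96849525 -1.9235028 ] 12.2333
```

View pics/c5.png

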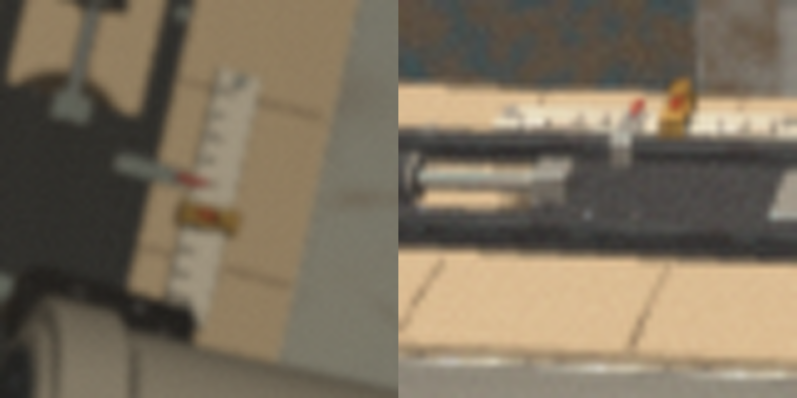

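The top crop shows the pointer end at (208,183) and the rider line from (192,210) to (225,218). The side crop shows the pointer at (637,103) and the line at (678,102).

```bash
python3 - <<'E'
from h import *
t=load('t5'); s=load('s5'); k=np.array([np.cos(np.radians(-14.2)),np.sin(np.radians(-14.2)),0])
T=lambda x,y:atz(t,420+x/4.98-.4,205+y/4.98-.4,.166)
S=lambda x,y:atz(s,255+(x-398.4)/6.64-.4,155+y/6.64-.4,.166)
q=T(208,183)
for p in[(192,210),(208,214),(225,218)]: print('top gap',(q-T(*p))@k, T(*p))
print('side gap',(S(637,103)-S(678,102))@k, S(637,103),S(678,102))
a=load('t0'); q0=atz(a,355+546/5-.4,165+318/5-.4,.166); print('moved',(q-q0)@k)
# red pixels
for c,b,n in((t,(205,285,420,500),'top'),(s,(155,215,255,315),'side')):
    im=c['pixels'][b[0]:b[1],b[2]:b[3]].astype(int); m=(im[...,0]-np.maximum(im[...,1],im[...,2])>(35 if n=='top' else 60))
    nn,l,st,ct=cv2.connectedComponentsWithStats(m.astype(np.uint8))
    for i in range(1,nn):
        u,v=ct[i][0]+b[2],ct[i][1]+b[0]; w=atz(c,u,v,.166); print(n,st[i][4],u.round(1),v.round(1),w.round(4),'kx',(w@k).round(4))
E
```

```text
top gap 0.012857313401474309 [ 0.58961964 -0.18712951  0.166     ]
top gap 0.012752963633698905 [ 0.58805696 -0.19373052  0.166     ]
top gap 0.0125395413803704 [ 0.58650273 -0.20074281  0.166     ]
side gap 0.014086816903975216 [ 0.60193491 -0.18857443  0.166     ] [ 0.58770201 -0.18739711  0.166     ]
moved -0.028432052108385772
top 7 457.9 240.6 [ 0.6026 -0.1868  0.166 ] kx 0.63
top 6 461.0 247.5 [ 0.5882 -0.193   0.166 ] kx 0.6176
side 3 290.3 170.3 [ 0.6025 -0.1872  0.166 ] kx 0.63
side 3 296.3 170.3 [ 0.5887 -0.1851  0.166 ] kx 0.6161
```

move_arm(fingers=[-1,-1,-1,-1,-1,-1,-1], slide=[[0,-0.16,0],[0,-0.16,0],[0,-0.16,0],[0,-0.16,0],[0,0,0],[0,0,0],[0,0,0]], roll=[0,0,0,0,0,0,0])

```text
clock: 12.92
tcp_pos: [0.4327, -0.0881, 0.2127]
orientation: [66.1, 90.0, -38.3]
ft_force: [4.1, -1.5, 0.1]
gripper_width: 0.235
```

```bash
python3 - <<'E'
from h import *
s,p,M=tool(); print(p,s['gripper_width'],s['ft_force'],s['clock'])
c=snap('side','s6'); t=snap('top','t6')
a=cv2.resize(cv2.imread('pics/t6.png')[225:265,440:480],(400,400),interpolation=2)
b=cv2.resize(cv2.imread('pics/s6.png')[155:185,275:305],(400,400),interpolation=2)
d=cv2.resize(cv2.imread('pics/s6.png')[130:230,270:470],(800,400),interpolation=2)[:200]
cv2.imwrite('pics/c6.png',np.vstack([np.hstack([a,b]),d]))
E
```

```text
[ 0.43270055 -0.08807707  0.21265649] 0.23505468866620535 [ 4.086487   -1.52473426  0.08276409] 12.9167
```

View pics/c6.png

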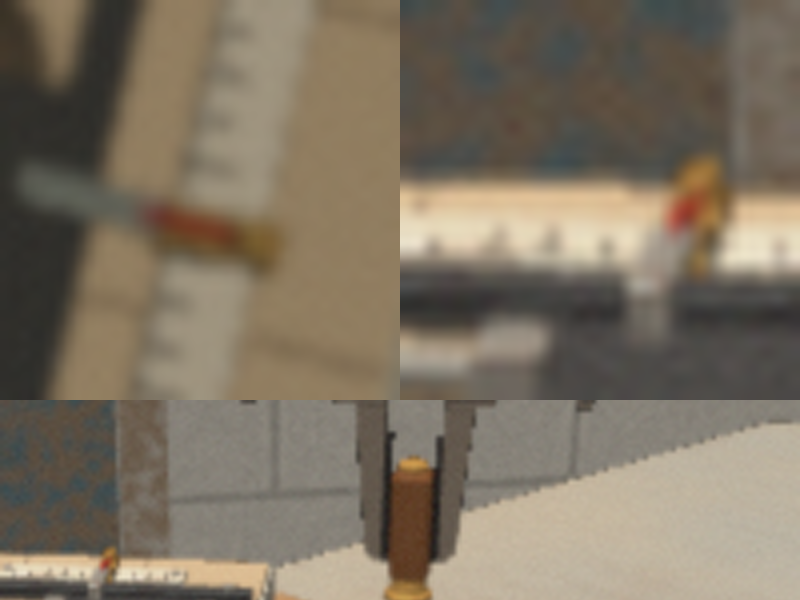

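The pointer's red now runs almost into the rider's line, with about 1 mm left (13.2 mm gap less 12.1 mm drawn). One fine step.

move_arm(fingers=[-1,-1,-1,-1,-1,-1,-1,-1], slide=[[0,-0.05,0],[0,0,0],[0,0,0],[0,0,0],[0,0,0],[0,0,0],[0,0,0],[0,0,0]], roll=[0,0,0,0,0,0,0,0])

```text
clock: 13.68
tcp_pos: [0.4317, -0.0878, 0.2126]
orientation: [71.0, 90.0, -33.4]
ft_force: [3.8, -1.8, -0.3]
gripper_width: 0.237
```

```bash
python3 - <<'E'
from h import *
s,p,M=tool(); print(p,s['gripper_width'],s['ft_force'],s['clock'])
t0=load('t5');t=snap('top','t7');b=snap('side','s7')
k=np.array([np.cos(np.radians(-14.2)),np.sin(np.radians(-14.2)),0])
# grey pointer-arm shift since t5 by template matching
import cv2
tm=t0['pixels'][232:243,441:453]; r=cv2.matchTemplate(t['pixels'][228:265,432:465],tm,cv2.TM_CCOEFF_NORMED)
_,sc,_,(x,y)=cv2.minMaxLoc(r)
gx=(r[y,x+1]-r[y,x-1])/2/(2*r[y,x]-r[y,x+1]-r[y,x-1]); gy=(r[y+1,x]-r[y-1,x])/2/(2*r[y,x]-r[y+1,x]-r[y-1,x])
u,v=432+x+gx,228+y+gy
print(sc,u,v,'shutter moved',(atz(t,u,v,.166)-atz(t,441,232,.166))@k)
a=cv2.resize(cv2.imread('pics/t7.png')[225:265,440:480],(400,400),interpolation=2)
d=cv2.resize(cv2.imread('pics/s7.png')[155:185,275:305],(400,400),interpolation=2)
e=cv2.resize(cv2.imread('pics/s7.png')[150:210,350:410],(400,400),interpolation=2)
e=cv2.resize(cv2.imread('pics/s7.png')[140:215,300:450],(400,200),interpolation=2)
cv2.imwrite('pics/c7.png',np.vstack([np.hstack([a,d]),np.hstack([e,e*0])]))
E
```

```text
[ 0.43174543 -0.08781234  0.21260548] 0.23658345866549618 [ 3.83625331 -1.77348569 -0.25240626] 13.6833
0.9736937880516052 439.53564 238.22519 shutter moved -0.013608399581984069
```

View pics/c7.png

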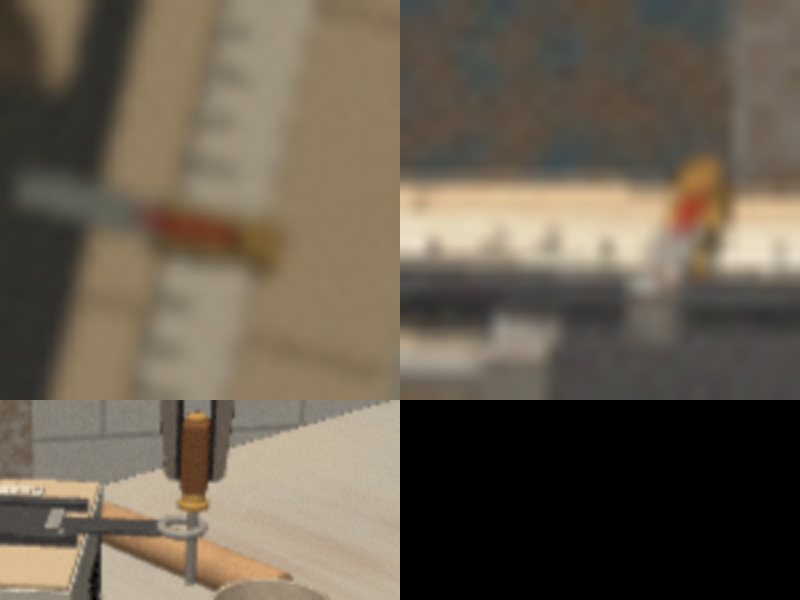

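The pointer and the line now overlap in both views. The shutter moved 13.1–13.6 mm of the 12.4–14.1 mm gap, and the rod is through the ring under about 4.2 N. Handing in.

```bash
python3 -c "
from cell import order
print(order.finish_job())"
```

```text
the job is handed in; nothing more can be done
None
```

I pulled the rod from its stand, lowered it through the ring, and drew the shutter until its pointer was level with the index line. I handed the job in at about 13.8 s with the rod still holding the shutter there; no verdict is reported.

**Pointer:** In both camera views the red pointer overlaps the index line. At the last stop before it, the gap measured 12.4–14.1 mm depending on the camera. The last two moves then drew the shutter 13.1 mm by the arm and 13.6 mm by the camera, so the remaining error should be about 1 mm.

**Hold:** The wrist reads about 4.2 N of spring pull. The gripper is on the handle's flats (opening 21.8 mm, 60 N set), and the side view shows the rod tip well below the ring.

**Disagreements:** The top and side cameras differed by about 1.3 mm on the gap, which is within their calibration.

**Not measured at the end:** I didn't re-measure the jars or the tile, but the planned path stayed clear of them. The index looks unmoved in the pictures.

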